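# Snap the serving board onto the lime green hook

### The arm

A 6-joint arm with a two-finger parallel gripper is mounted at the origin on the work surface. World frame = base frame: x ahead of the robot, y to its left, z up, the work surface at z = 0. Lengths are in m, angles in degrees, forces in N, time in s.
With the tool pointing down it reaches from about 0.35 to 0.875 m from the base axis. Payload 4.2 kg.
Tool frame: the origin (TCP) lies on the centre line of the jaws, within the pads' length; the fingertips stand 11 mm ahead of it and the grasp point (between the pads) lies 8 mm behind it; z points along the fingers, y is the line along which they close (so a half turn about z gives the same grasp; the last joint's range is limited). The gripper opens to 87 mm and grips with 3 to 60 N. Pads are 19 mm wide; open, the fingers measure 117 mm over their backs; the gripper's body (75 mm by 190 mm) begins 51 mm behind the grasp point.
Start: joints at [85.577, 22.042, 0.453, 0, -68.411, -14.817], TCP at [0.206, 0.59, 0.234] pointing down, gripper open.
Joint ranges: [-179.83, 179.83], [-69.29, 118.12], [-61.27, 80.66], [-181.25, 117.63], [-171.15, -9.14], [-177.46, 177.46]. Speed limits (degrees/s): [159.86, 159.86, 180, 180, 180, 180].

### API

Orientations are given as a 3x3 rotation matrix whose columns are the frame's x, y, z axes.
In Python, from station import r gives the robot as it stands.
- The arm moves only by the tool servo_tool, never from a script. Its argument "commands" is a list that holds one entry, the list of rows, each a list of 7 numbers: the closure, from 0 (fully open) to 1 (shut), then the shift along the tool's x, y, z in mm, then the turn, a rotation vector about the tool's x, y, z in rad. In form: [[[claw, x, y, z, ax, ay, az], ...]]. A call has exactly 5 rows; each row is the pose to reach, as a shift and turn from the pose commanded when the call began, along the tool's axes at that moment; what a row does not reach only later rows make up. A row lasts 1/10 s, in which the tool goes at most 50 mm and 8.59 degrees, less where a joint would pass 70% of its speed; a pose out of reach is approached as far as the arm can. A call with a gripper value outside its range is refused whole. The fingers move at their own pace and stop on an object; the grip force is fixed at half the most. Time passes only in rows, so rows that repeat a pose let the fingers close, or fill a call up. It gives the time, the measured TCP pose, the force, the opening and the grip force at its end, in the units of the state.
- r.sense(): the state, without advancing time (a new reading comes with each control period).
- r.capture(name): name is "scene" or "top" or "wrist"; returns a dict with "pixels" (420x560x3 uint8, red, green, blue), "camera_matrix" (3x3 intrinsics, pixels), "R" (3x3) and "t" (3): a world point X has camera coordinates R X + t. Camera axes: x right, y down, z forward; pixel columns grow to the right and rows downward; lengths in m; the calibration is good to about 2 mm. A picture is of the moment at which its call begins. There is no depth.
- r.finish_job(): hands the job in; it is judged then, once.
The state is a dict: "time_s": time; "joints": joint angles; "joint_velocities": joint speeds; "effort": joint torques, N m; "tcp_pos": TCP position; "ee_rot": TCP orientation; "wrist_force": force on the tool from outside, world axes, zero at the start; "moment": the same for the moment, N m; "gripper_width": opening from 0.0 (shut) to 1.0 (fully open); "gripper_force": force on a finger pad.
Only numpy, scipy, OpenCV 4.12 (cv2) and the standard library are available. Lean on these libraries where they do the work, as an engineer would, in place of code of your own. Each camera call takes 0.05 s, during which the arm holds its last target. There are 200 camera calls.

### The job

Hang the small birch serving board on the lime green snap hook under the little pegboard: push its steel eye over the hook's nose and against the sprung gate until the eye passes inside and the gate snaps shut behind it, then let go and wait until the board hangs nearly still from the hook. Do not bump the light bar above the hook, and leave the jar, honey dipper, mug, bowl and tin where they stand.

Things in the scene. Friction and masses are not known exactly. Their poses are not given: they have to be found in the camera images.
- paddle: Flat birch serving board with a steel eye, 171 mm long, 12 mm thick, 60 to 120 g, lying flat at first. Origin: under the middle of its handle, on the underside; +x along the handle to the eye, +z up through the thickness. Handle 20 mm wide (y), free from x = -24 to +31 mm: grip it there across y. Blade 90 mm wide, x = -24 to -99 mm.
- eye (a point): Centre of the board's round steel eye, at x = 50, z = 6 mm in the board's frame; same axes as the board. The eye is a ring of 7 mm wire, inner diameter 30 mm, outer 44 mm, lying in the plane of the board.
- eye_far (a point): Middle of the wire on the side of the eye farthest from the handle (x = 68.5, z = 6 mm in the board's frame).
- hook: Fixed lime green U-shaped snap hook of 8 mm bar. Axes: z up its nose, leaning 35 deg from vertical away from the panel; x from nose to shank and panel, rising 35 deg; y level. Origin on the nose, 235 mm above the table. Nose at x = 0, z -26 to +32 mm; bottom bar centre z = -26; shank x = 36, up to z = 32; panel face x = 50, y +-65, z -60 to 40 mm. The gate shuts the mouth.
- nose_tip (a point): Free tip of the hook's nose (hook axes z = 32 mm). The eye goes on from here along the hook's -z, its plane square to that axis and handle side towards the hook's -x: the nose passes through the hole while the far wire pushes the gate down between nose and shank.
- mouth (a point): Middle of the shut gate, in the hook's mouth between nose and shank (hook axes x = 18, z = 20 mm); same axes as the hook. Pushed straight on with its centre 3 to 6 mm in front of the nose (hook x = -3 to -6) and within 8 mm in y, the eye slips past the gate by about z = -10 mm; its wire meets the bottom bar at z = -18 mm.
- hook_seat (a point): Low corner inside the hook beside the foot of the nose, where the far wire of the eye rests when the board hangs (hook axes x = 8, z = -18 mm); same axes as the hook. Let go tilted, the board swings down and takes 5 to 9 s to come nearly to rest.
- gate (a joint): Sprung steel gate bar, 28 mm long, 6 mm thick, hinged at the shank (hook axes x = 33, z = 20 mm), free end at the nose. 0 = shut, grows in rad as it swings inward (down) to at most 1.4; never opens outward. The spring shuts it: 0.036 N m at shut, 0.078 N m fully open, about 3 to 6 N at the eye.
- lamp: Slim aluminium light bar, 14 mm diameter, 150 mm long, level along the hook's y. Origin: its middle, 98 mm above the hook's origin and 45 mm (level) in front of it; thin arms at y +-60 mm run back to the panel. It blocks an upright gripper at the hook; one whose axis lies along the hook's z (35 deg from vertical) passes in front of it.
- stand: Fixed birch base board, 220 x 290 x 12 mm, with four silver magnets along its front edge, two steel posts behind and the small leaning pegboard panel that carries the hook. Origin on the table straight below the hook's origin; front faces -x, width along y, z up; it spans x -90 to +130 mm.
- jar: Frosted glass jar with closed white flip-top lid, 64 mm diameter, 86 mm tall, standing on the birch base board beside the hook (leave alone). Origin at the centre of its underside.
- dipper: Wooden honey dipper standing on its head, 45 mm diameter, 156 mm tall (leave alone). Origin at the centre of its underside.
- mug: Blue mug, 80 mm diameter, 90 mm tall (leave alone). Origin at the centre of its underside.
- bowl: White bowl, 110 mm diameter, 45 mm tall (leave alone). Origin at the centre of its underside.
- tin: Yellow tin with steel lid, 66 mm diameter, 90 mm tall (leave alone). Origin at the centre of its underside.
Things that resemble listed ones, but are neither listed nor needed, are in the scene too. Of the things like the paddle, leave any that is purple; of the rest the smaller one is meant.

How it is judged (in metres and radians):
On the way, in this order (a step that is already met when the one before it is completed fails the run):
1. the serving board is lifted clear of the table, the gate still shut (height (world z) of eye above 0.1 m and value of joint gate below 0.15 rad), for 0.1 s.
2. the eye is at the hook's mouth and pushes the gate open (distance between eye_far and hook_seat below 0.045 m and value of joint gate above 0.6 rad), for 0.05 s.
At the end, for the whole second after the job is handed in: The board hangs released and nearly still (under 0.08 m/s and 1 rad/s), eye up, its long axis within 0.4 rad of vertical, the far wire of its eye within 18 mm of the low corner inside the hook, and the gate shut (under 0.15 rad) (distance between eye_far and hook_seat below 0.018 m and value of joint gate below 0.15 rad and angle between paddle's own x axis and vertical below 0.4 rad and linear speed of paddle below 0.08 m/s and angular speed of paddle below 1 rad/s); the robot touches nothing.
It fails at once if the light bar above the hook is bumped (over 8 N) (contact force between anything else and lamp above 8 N).
It fails at once if the jar, honey dipper, mug, bowl or tin is moved more than 30 mm (distance of any of jar, dipper, mug, bowl, tin from where it was at the start of the episode above 0.03 m).
It also fails if it takes over 64 s, if anything falls off the work surface, if the arm or the gripper's body presses on something with over 40 N, if the wrist force passes 120 N, or if a joint passes its speed limit or range.

## Working session

There is one attempt and no reset: what is moved stays moved. The work goes in short steps, Python scripts to look and compute and a tool call to move; the robot and the scene stay as the last step left them, time stands still between calls to the robot, and variables do not carry over. Pictures are saved under pics/ and viewed, at most 10 in all, crops included, and the job is handed in when it is done.

Besides the shell and the picture viewer there is one more tool, called after "Call:" as name(argument=value, ...) on one line, values as JSON. servo_tool: Moves the arm, as the interface text tells. Its arguments: {"type":"object","properties":{"commands":{"type":"array","items":{"type":"array","items":{"type":"array","items":{"type":"number"}}}}},"required":["commands"]}

```bash
mkdir -p pics; ls; cat > h.py <<'E'
import numpy as np, cv2
from station import r
def cap(n,f=None):
    c=r.capture(n)
    if f: cv2.imwrite('pics/'+f,c['pixels'][:,:,::-1])
    np.savez('pics/%s.npz'%n,**c)
    return c
def ray(c,u,v):
    R=np.array(c['R']);t=np.array(c['t']);K=np.array(c['camera_matrix'])
    return -R.T@t, R.T@np.linalg.inv(K)@[u,v,1]
def onz(c,u,v,z):
    o,d=ray(c,u,v); return o+d*(z-o[2])/d[2]
def proj(c,X):
    p=np.array(c['camera_matrix'])@(np.array(c['R'])@X+np.array(c['t'])); return p[:2]/p[2]
E
python3 - <<'E'
from h import *
a=cap('scene','s1.png');b=cap('top','t1.png')
for c in(a,b): print(-c['R'].T@c['t'],c['R'][2],c['camera_matrix'][0,0])
s=r.sense();print(s['time_s'],s['tcp_pos'],np.round(s['ee_rot'],3))
E
```

```text
pics
[ 1.43516552 -0.25364333  1.15562938] [-0.70368469  0.16585545 -0.69088336] 425.74147917959283
[ 0.22968518 -0.02487394  1.61371254] [ 0.1525426   0.00253396 -0.98829365] 463.1693266436554
0.1 [0.20576354 0.58962459 0.2325623 ] [[ 0.944 -0.33  -0.001]
 [-0.33  -0.944 -0.002]
 [ 0.     0.002 -1.   ]]
```

View pics/s1.png

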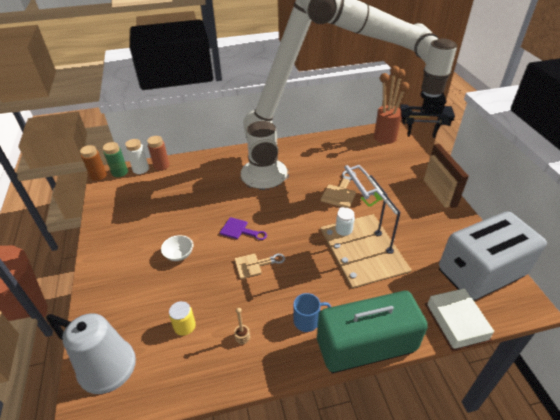

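View pics/t1.png

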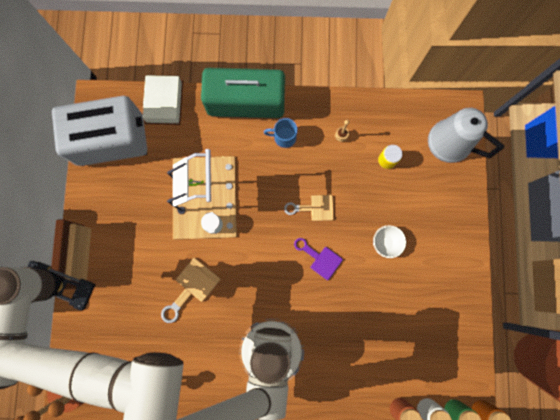

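Both views show three boards. In the top view they are the large birch board (195,285), the purple one (320,258) and the small birch one (eye 291,209, blade 322,208). I choose the small birch board. The stand is at top (205,195) with its magnets on the right, so its front faces −y.

```bash
python3 - <<'E'
from h import *
a=dict(np.load('pics/scene.npz'));b=dict(np.load('pics/top.npz'))
def crop(c,x,y,w,h,s): return cv2.resize(c['pixels'][y:y+h,x:x+w,::-1],(int(w*s),int(h*s)),interpolation=cv2.INTER_CUBIC)
A=crop(b,160,145,185,105,4.3)[:, :795]; 
B=crop(a,315,155,100,35*1,4)
B=crop(a,310,155,130,130,2.2); C=np.zeros((600,800,3),np.uint8)
h=min(310,A.shape[0]); A=cv2.resize(A,(550,312)); C[:312,:550]=A; B=crop(a,310,155,130,130,2.2); C[312:312+286,:286]=B
D=crop(a,220,235,80,60,4); C[312:312+240,300:620]=D
cv2.imwrite('pics/crop1.png',C)
for c in(a,b):
    hsv=cv2.cvtColor(c['pixels'],cv2.COLOR_RGB2HSV)
    m=cv2.inRange(hsv,(33,110,70),(65,255,255)); n,l,st,ce=cv2.connectedComponentsWithStats(m)
    for i in range(1,n):
        if st[i,4]>8: print(st[i],ce[i])
hsv=cv2.cvtColor(b['pixels'],cv2.COLOR_RGB2HSV)
for q in[(322,203),(322,212),(298,208),(305,225),(345,208),(291,203)]: print(q,hsv[q[1],q[0]])
for q in [(291,209),(322,208),(334,207),(284,209)]: print(q,onz(b,*q,0.01))
# magnets
for q in[(229,167),(229,189),(228,211),(228,233)]: print(q,onz(b,*q,0.015))
for q in [(237,156),(237,237),(172,156),(172,238)]: print('base',onz(b,*q,0.012))
E
```

```text
[361 192  21  14  72] [372.40277778 199.05555556]
[189 179   4   3   9] [190.33333333 180.11111111]
[189 181  14   5  30] [195.16666667 183.56666667]
[444 401  28  19 178] [454.26966292 409.4494382 ]
(322, 203) [ 18 128 222]
(322, 212) [ 18 122 230]
(298, 208) [  7  17 134]
(305, 225) [ 13 166 180]
(345, 208) [ 13 180 173]
(291, 203) [163  17 103]
(291, 209) [ 0.48539746 -0.05505708  0.01      ]
(322, 208) [ 0.49185824 -0.16367255  0.01      ]
(334, 207) [ 0.4965395 -0.2057229  0.01     ]
(284, 209) [ 0.48474061 -0.03052364  0.01      ]
(229, 167) [0.62939185 0.16820075 0.015     ]
(229, 189) [0.54998168 0.16472836 0.015     ]
(228, 211) [0.47164239 0.16479703 0.015     ]
(228, 233) [0.39453633 0.16139996 0.015     ]
base [0.67113525 0.14182556 0.012     ]
base [0.38175315 0.12993514 0.012     ]
base [0.66489516 0.37331416 0.012     ]
base [0.37226919 0.35501583 0.012     ]
```

View pics/crop1.png

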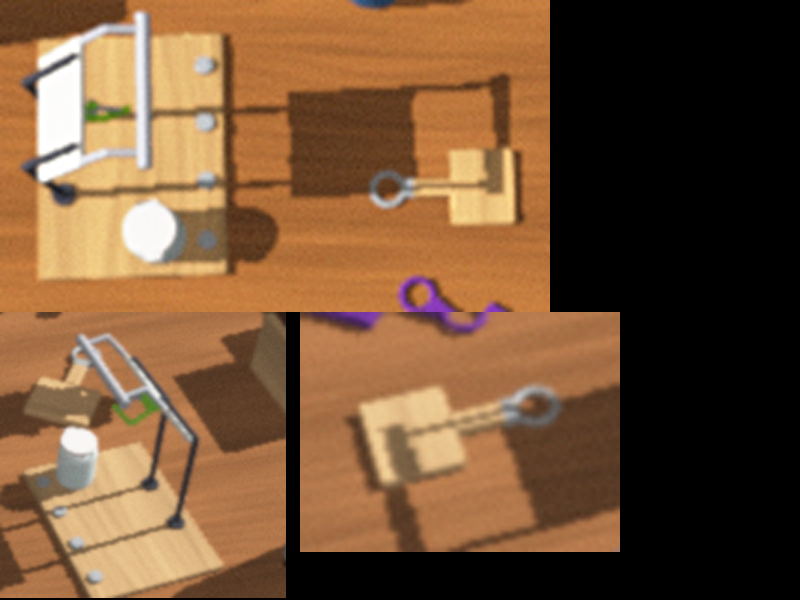

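Top-view crop: the small board's length fits 171 mm, with its eye at the left end. The hook is at about (194,183) and the lamp at column 208, rows 149–201. Next I triangulate the hook and lamp and measure the board.

```bash
cat >> h.py <<'E'
def tri(cs,ps):
    A=np.zeros((3,3));y=np.zeros(3)
    for c,p in zip(cs,ps):
        o,d=ray(c,*p);d/=np.linalg.norm(d);P=np.eye(3)-np.outer(d,d);A+=P;y+=P@o
    X=np.linalg.solve(A,y);return X,[np.round(np.array(p)-proj(c,X),1) for c,p in zip(cs,ps)]
E
python3 - <<'E'
from h import *
a=dict(np.load('pics/scene.npz'));b=dict(np.load('pics/top.npz'))
print('hook',tri((a,b),((372.4,199),(194,183))))
print('lampA',tri((a,b),((346.4,166.8),(207.8,200.9))),'lampB',tri((a,b),((366.8,195.9),(207.8,149.4))))
hsv=cv2.cvtColor(b['pixels'],cv2.COLOR_RGB2HSV)
m=np.zeros(hsv.shape[:2],np.uint8); m[185:228,278:345]=cv2.inRange(hsv,(14,60,60),(28,160,255))[185:228,278:345]
n,l,st,ce=cv2.connectedComponentsWithStats(m);print(st[1:],ce[1:])
ys,xs=np.where(m); P=np.array([onz(b,u,v,.012) for u,v in zip(xs,ys)]);print(P.min(0),P.max(0))
blade=cv2.minAreaRect(np.float32(P[P[:,1]<-.125][:,:2]*1000));hd=P[(P[:,1]>-.115)&(P[:,1]<-.075)];print(blade,hd.mean(0),np.polyfit(hd[:,1],hd[:,0],1))
w=cap('wrist');s=r.sense();print('cam in tool',s['ee_rot'].T@(-w['R'].T@w['t']-s['tcp_pos']),np.round(w['R']@s['ee_rot'],2),w['camera_matrix'][0])
E
```

```text
hook (array([0.52154534, 0.24855871, 0.24190115]), [array([ 1.3, -0.2]), array([1.3, 0.5])])
lampA (array([0.45053547, 0.18420118, 0.33210383]), [array([-0.3,  0. ]), array([-0.3, -0.1])]) lampB (array([0.59883172, 0.19144162, 0.3356655 ]), [array([-0.2,  0. ]), array([-0.2, -0.1])])
[[279 189   1   1   1]
 [299 194  36  28 679]
 [295 203   1   1   1]
 [284 205   1   1   1]
 [287 209   1   1   1]
 [293 210   1   1   1]] [[279.         189.        ]
 [319.78497791 207.59204713]
 [295.         203.        ]
 [284.         205.        ]
 [287.         209.        ]
 [293.         210.        ]]
[ 0.44476389 -0.20588439  0.012     ] [ 0.55531104 -0.01107136  0.012     ]
((494.17034912109375, -163.20957946777344), (95.13428497314453, 80.2413558959961), 3.510258436203003) [ 0.4899614 -0.0989346  0.012    ] [0.00763588 0.49071685]
cam in tool [ 0.08416117  0.00022507 -0.15172633] [[ 0.    1.   -0.  ]
 [-0.95  0.   -0.3 ]
 [-0.3   0.    0.95]] [307.52497515   0.         281.01691639]
```

```bash
cat >> h.py <<'E'
from scipy.spatial.transform import Rotation as Ro
def chain(p,R,wps):
    "print shift(mm, tool axes)/rotvec for successive waypoints (pos,rot)"
    for q,Q in wps:
        d=1000*R.T@(np.array(q)-p); w=Ro.from_matrix(R.T@Q).as_rotvec()
        print(np.round(d,1),np.round(w,4),'rows>=%.1f'%max(np.linalg.norm(d)/50,np.degrees(np.linalg.norm(w))/8.59)); p,R=np.array(q),Q
def down(bx):  # tool x opposite the board's x, tool z down
    x=-np.array([bx[0],bx[1],0])/np.hypot(*bx[:2]); z=np.array([0,0,-1.]); return np.c_[x,np.cross(z,x),z]
E
python3 - <<'E'
from h import *
s=r.sense();R0=np.array(s['ee_rot']);p=np.array(s['tcp_pos'])
Rt=down((-.06,.998));W=Ro.from_matrix(R0.T@Rt).as_rotvec()
f=lambda k:R0@Ro.from_rotvec(W*k).as_matrix()
chain(p,R0,[((.24,.45,.40),f(.25)),((.34,.25,.46),f(.55)),((.45,.05,.38),f(.85)),((.4885,-.097,.20),Rt)])
E
```

```text
[  78.4  120.9 -167.1] [ 0.0003 -0.0003  0.2937] rows>=4.4
[198.6 102.8 -59.8] [ 4.000e-04 -3.000e-04  3.524e-01] rows>=4.6
[227.4  19.5  80.1] [ 4.000e-04 -3.000e-04  3.524e-01] rows>=4.8
[151.9  -3.1 180. ] [ 0.0002 -0.0002  0.1762] rows>=4.7
```

Call:
servo_tool(commands=[[[0, 16, 24, -34, 0, 0, 0.06], [0, 32, 48, -67, 0, 0, 0.12], [0, 48, 72, -100, 0, 0, 0.18], [0, 63, 97, -134, 0, 0, 0.24], [0, 78, 121, -167, 0, 0, 0.294]]])

```text
time_s: 0.65
tcp_pos: [0.2398, 0.4486, 0.4018]
ee_rot: [[0.807, -0.591, -0.0], [-0.591, -0.807, -0.0], [0.0, 0.0, -1.0]]
wrist_force: [0.4, 0.5, 0.2]
gripper_width: 0.997
gripper_force: 0.0
```

Call:
servo_tool(commands=[[[0, 40, 20, -12, 0, 0, 0.07], [0, 80, 41, -24, 0, 0, 0.14], [0, 120, 62, -36, 0, 0, 0.21], [0, 160, 82, -48, 0, 0, 0.28], [0, 199, 103, -60, 0, 0, 0.352]]])

```text
time_s: 1.15
tcp_pos: [0.34, 0.2478, 0.461]
ee_rot: [[0.554, -0.833, 0.0], [-0.833, -0.554, 0.0], [-0.0, -0.0, -1.0]]
wrist_force: [1.0, 0.1, 0.4]
gripper_width: 1.002
gripper_force: 0.0
```

Call:
servo_tool(commands=[[[0, 45, 4, 16, 0, 0, 0.07], [0, 91, 8, 32, 0, 0, 0.14], [0, 136, 12, 48, 0, 0, 0.21], [0, 182, 16, 64, 0, 0, 0.28], [0, 227, 19, 80, 0, 0, 0.352]]])

```text
time_s: 1.65
tcp_pos: [0.4504, 0.0484, 0.38]
ee_rot: [[0.232, -0.973, 0.0], [-0.973, -0.232, 0.0], [-0.0, -0.001, -1.0]]
wrist_force: [0.1, 0.7, 0.1]
gripper_width: 1.001
gripper_force: 0.0
```

Call:
servo_tool(commands=[[[0, 30, -1, 36, 0, 0, 0.035], [0, 61, -1, 72, 0, 0, 0.07], [0, 91, -2, 108, 0, 0, 0.105], [0, 122, -2, 144, 0, 0, 0.14], [0, 152, -3, 180, 0, 0, 0.176]]])

```text
time_s: 2.15
tcp_pos: [0.4885, -0.098, 0.1992]
ee_rot: [[0.059, -0.998, 0.0], [-0.998, -0.059, 0.0], [-0.0, -0.0, -1.0]]
wrist_force: [0.7, 0.2, 0.2]
gripper_width: 1.0
gripper_force: 0.0
```

```bash
python3 - <<'E'
from h import *
s=r.sense();print(s['time_s'],s['tcp_pos'],np.round(s['ee_rot'],3),np.round(s['joints'],1),s['wrist_force'])
w=cap('wrist','w1.png')
for n,X in dict(eye=(.4854,-.055,.006),org=(.489,-.106,.006),grip=(.4885,-.097,.012)).items(): print(n,proj(w,np.array(X)))
E
```

```text
2.15 [ 0.48854467 -0.09800538  0.19920109] [[ 0.059 -0.998  0.   ]
 [-0.998 -0.059  0.   ]
 [-0.    -0.    -1.   ]] [  7.4  11.4 -20.   -0.  -58.6  -4. ] [0.70116819 0.24161115 0.24462586]
eye [282.07293023 221.31167027]
org [281.6297953  179.33578125]
grip [281.60135216 188.2682688 ]
```

View pics/w1.png

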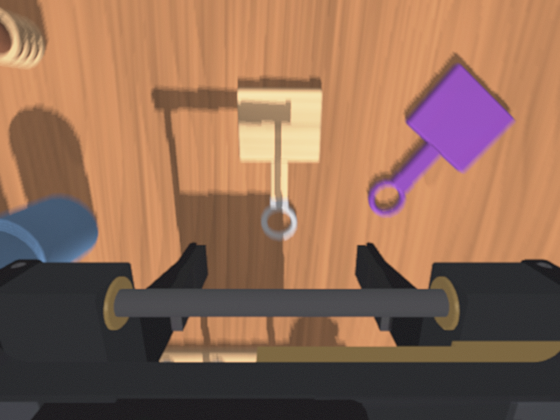

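The board's handle runs straight along column 279.5 with its eye at (279,221), so it lines up with the tool. I shift −2 mm in tool y, descend and grip.

Call:
servo_tool(commands=[[[0, -1, -1, 45, 0, 0, 0], [0, -2, -2, 90, 0, 0, 0], [0, -2, -2, 130, 0, 0, 0], [0, -2, -2, 165, 0, 0, 0], [0, -2, -2, 186.5, 0, 0, 0]]])

```text
time_s: 2.7
tcp_pos: [0.4889, -0.0947, 0.0113]
ee_rot: [[0.06, -0.998, -0.004], [-0.998, -0.06, -0.0], [0.0, 0.004, -1.0]]
wrist_force: [-6.0, 2.3, 19.1]
gripper_width: 1.0
gripper_force: 14.5
```

Call:
servo_tool(commands=[[[0, 0, 0, 0, 0, 0, 0], [1, 0, 0, 0, 0, 0, 0], [1, 0, 0, 0, 0, 0, 0], [1, 0, 0, 0, 0, 0, 0], [1, 0, 0, 0, 0, 0, 0]]])

```text
time_s: 3.2
tcp_pos: [0.4907, -0.0945, 0.0143]
ee_rot: [[0.061, -0.998, 0.001], [-0.998, -0.061, 0.0], [-0.0, -0.001, -1.0]]
wrist_force: [0.1, -0.5, -0.6]
gripper_width: 0.722
gripper_force: 0.0
```

Call:
servo_tool(commands=[[[1, 0, 0, 0, 0, 0, 0], [1, 0, 0, 0, 0, 0, 0], [1, 0, 0, 0, 0, 0, 0], [1, 0, 0, 0, 0, 0, 0], [1, 0, 0, 0, 0, 0, 0]]])

```text
time_s: 3.7
tcp_pos: [0.4906, -0.0946, 0.014]
ee_rot: [[0.061, -0.998, -0.0], [-0.998, -0.061, -0.0], [0.0, 0.0, -1.0]]
wrist_force: [-0.2, 0.6, -0.5]
gripper_width: 0.27
gripper_force: 0.0
```

Call:
servo_tool(commands=[[[1, 0, 0, 0, 0, 0, 0], [1, 0, 0, 0, 0, 0, 0], [1, 0, 0, 0, 0, 0, 0], [1, 0, 0, 0, 0, 0, 0], [1, 0, 0, 0, 0, 0, 0]]])

```text
time_s: 4.2
tcp_pos: [0.4906, -0.0946, 0.0141]
ee_rot: [[0.061, -0.998, -0.0], [-0.998, -0.061, 0.0], [-0.0, 0.0, -1.0]]
wrist_force: [0.3, -0.6, 0.3]
gripper_width: 0.218
gripper_force: 30.0
```

Call:
servo_tool(commands=[[[1, 0, 0, -15, 0, 0, 0], [1, 0, 0, -40, 0, 0, 0], [1, 0, 0, -80, 0, 0, 0], [1, 0, 0, -120, 0, 0, 0], [1, 0, 0, -150, 0, 0, 0]]])

```text
time_s: 4.7
tcp_pos: [0.4911, -0.0945, 0.1665]
ee_rot: [[0.061, -0.998, 0.003], [-0.998, -0.061, 0.0], [0.0, -0.003, -1.0]]
wrist_force: [0.8, 0.7, -0.5]
gripper_width: 0.228
gripper_force: 30.0
```

```bash
python3 - <<'E'
from h import *
s=r.sense();print(s['time_s'],s['tcp_pos'],np.round(s['ee_rot'],4).tolist(),np.round(s['joints'],1),s['wrist_force'],s['gripper_width'],s['moment'])
w=cap('wrist','w2.png')
R=np.array(s['ee_rot'])
for n,X in dict(eye=(-41,0,7),far=(-59.5,0,7),near=(-22.5,0,7)).items(): print(n,proj(w,s['tcp_pos']+R@np.array(X)/1000))
# stand pose from lamp/base and plan
ps=np.radians(2.4);xs=np.array([-np.sin(ps),np.cos(ps),0]);c,q=np.cos(np.radians(35)),np.sin(np.radians(35))
H=np.c_[c*xs+q*np.array([0,0,1]),np.cross([0,0,1],xs),c*np.array([0,0,1])-q*xs]
O=np.array([.5228,.2327,.235]);T=np.c_[-H[:,0],H[:,1],-H[:,2]]
# TCP when eye centre at hook (ex,0,ez): eye in tool = (-41,0,7)mm
tcp=lambda ex,ez:O+H@np.array([ex,0,ez])/1000-T@np.array([-41,0,7])/1000
for e in((-60,110),(-30,75),(-4.5,60)):print(e,tcp(*e))
p=np.array(s['tcp_pos']);mid=(p+tcp(-60,110))/2+[-.0,0,.06]
W=Ro.from_matrix(R.T@T).as_rotvec()
chain(p,R,[(mid,R@Ro.from_rotvec(W/2).as_matrix()),(tcp(-60,110),T)])
E
```

```text
4.7 [ 0.4910759  -0.09453472  0.16648649] [[0.0611, -0.9981, 0.0025], [-0.9981, -0.0611, 0.0001], [0.0, -0.0025, -1.0]] [  7.7  13.5 -22.5   0.  -53.8  -4.3] [ 0.84655373  0.65062173 -0.53267948] 0.2277292568766991 [ 0.10253359 -0.13585028  0.0433371 ]
eye [282.00324957 322.71187337]
far [281.97005016 347.24686325]
near [282.03846981 296.68344838]
(-60, 110) [0.52907477 0.08298864 0.27290957]
(-30, 75) [0.52720503 0.12759921 0.26144654]
(-4.5, 60) [0.52597003 0.15706536 0.26378546]
[ -87.4  -24.7 -113.2] [ 0.0017 -0.3054  0.0097] rows>=2.9
[-81.6 -23.5  32.9] [ 0.0017 -0.3054  0.0097] rows>=2.0
```

View pics/w2.png

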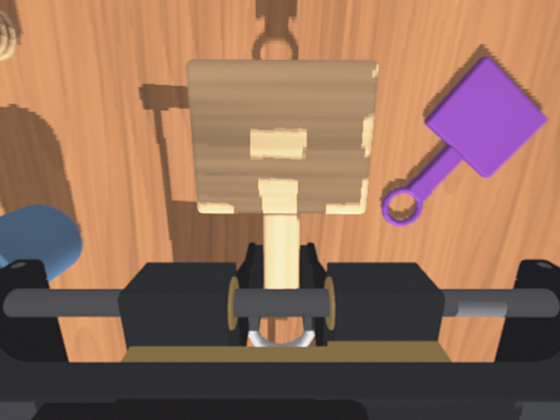

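The board is held square, but the gripper hides its eye in the wrist view. I take two wrist views of the hook from either side, above the lamp, before inserting.

Call:
servo_tool(commands=[[[1, -25, 8, -40, 0, 0, 0], [1, -50, 16, -80, 0, 0, 0], [1, -80, 25, -120, 0, 0, 0], [1, -110, 35, -155, 0, 0, 0], [1, -145, 45, -185, 0, 0, 0]]])

```text
time_s: 5.25
tcp_pos: [0.4362, 0.0482, 0.3509]
ee_rot: [[0.06, -0.998, 0.002], [-0.998, -0.06, 0.001], [-0.001, -0.002, -1.0]]
wrist_force: [1.0, 0.9, -0.6]
gripper_width: 0.225
gripper_force: 30.0
```

Call:
servo_tool(commands=[[[1, -39, 10, -20, 0, 0, 0], [1, -78, 20, -40, 0, 0, 0], [1, -117, 30, -60, 0, 0, 0], [1, -156, 41, -80, 0, 0, 0], [1, -196, 52, -99, 0, 0, 0]]])

```text
time_s: 5.75
tcp_pos: [0.3719, 0.2412, 0.4487]
ee_rot: [[0.061, -0.998, -0.0], [-0.998, -0.061, 0.001], [-0.001, -0.0, -1.0]]
wrist_force: [1.8, -0.2, -0.7]
gripper_width: 0.227
gripper_force: 30.0
```

Call:
servo_tool(commands=[[[1, 0, 0, 0, 0, 0, 0], [1, 0, 0, 0, 0, 0, 0], [1, 0, 0, 0, 0, 0, 0], [1, 0, 0, 0, 0, 0, 0], [1, 0, 0, 0, 0, 0, 0]]])

```text
time_s: 6.25
tcp_pos: [0.3733, 0.2389, 0.4477]
ee_rot: [[0.059, -0.998, -0.0], [-0.998, -0.059, -0.001], [0.001, 0.0, -1.0]]
wrist_force: [-0.5, -0.4, -0.7]
gripper_width: 0.225
gripper_force: 30.0
```

```bash
python3 - <<'E'
from h import *
s=r.sense();print(s['time_s'],s['tcp_pos'],np.round(s['joints'],1),s['wrist_force'],s['gripper_width'])
w=cap('wrist','wa.png');np.savez('pics/wa.npz',**w)
print(proj(w,np.array([.5228,.2327,.235])))
E
```

```text
6.25 [0.37326504 0.23892624 0.44769325] [ 53.8  -0.8   1.6  -0.  -92.4 -50.4] [-0.50811243 -0.38860204 -0.70164173] 0.22481968713486236
[157.1203368  170.10843383]
```

Call:
servo_tool(commands=[[[1, 3, -49, 0, 0, 0, 0], [1, 6, -98, 0, 0, 0, 0], [1, 9, -147, 0, 0, 0, 0], [1, 12, -196, 0, 0, 0, 0], [1, 15, -245, 0, 0, 0, 0]]])

```text
time_s: 6.8
tcp_pos: [0.6206, 0.2388, 0.4478]
ee_rot: [[0.06, -0.998, -0.0], [-0.998, -0.06, -0.0], [0.0, 0.0, -1.0]]
wrist_force: [-1.2, 2.2, -0.4]
gripper_width: 0.226
gripper_force: 30.0
```

Call:
servo_tool(commands=[[[1, 2, -40, 0, 0, 0, 0], [1, 2, -40, 0, 0, 0, 0], [1, 2, -40, 0, 0, 0, 0], [1, 2, -40, 0, 0, 0, 0], [1, 2, -40, 0, 0, 0, 0]]])

```text
time_s: 7.3
tcp_pos: [0.6574, 0.24, 0.4504]
ee_rot: [[0.061, -0.998, 0.003], [-0.998, -0.061, 0.001], [-0.001, -0.003, -1.0]]
wrist_force: [-0.2, -0.0, -0.0]
gripper_width: 0.228
gripper_force: 30.0
```

```bash
python3 - <<'E'
from h import *
s=r.sense();print(s['time_s'],s['tcp_pos'],np.round(s['ee_rot'],4).tolist(),s['wrist_force'],s['gripper_width'])
w=cap('wrist','wb.png');np.savez('pics/wb.npz',**w)
q=proj(w,np.array([.5228,.2327,.235]));print(q)
a=cv2.imread('pics/wa.png');b=cv2.imread('pics/wb.png')
a0=np.load('pics/wa.npz');qa=proj(a0,np.array([.5228,.2327,.235]))
def cr(i,q):
    x,y=int(np.clip(q[0]-65,0,430)),int(np.clip(q[1]-95,0,230));print(x,y);return cv2.resize(i[y:y+190,x:x+130],None,fx=3,fy=3,interpolation=cv2.INTER_CUBIC)
cv2.imwrite('pics/wab.png',np.hstack([cr(a,qa),cr(b,q)]))
E
```

```text
7.3 [0.65738584 0.239954   0.45042464] [[0.0614, -0.9981, 0.0028], [-0.9981, -0.0614, 0.0014], [-0.0012, -0.0029, -1.0]] [-0.23220429 -0.03097727 -0.0093105 ] 0.22765733565374408
[392.48574816 182.52762181]
92 75
327 87
```

View pics/wab.png

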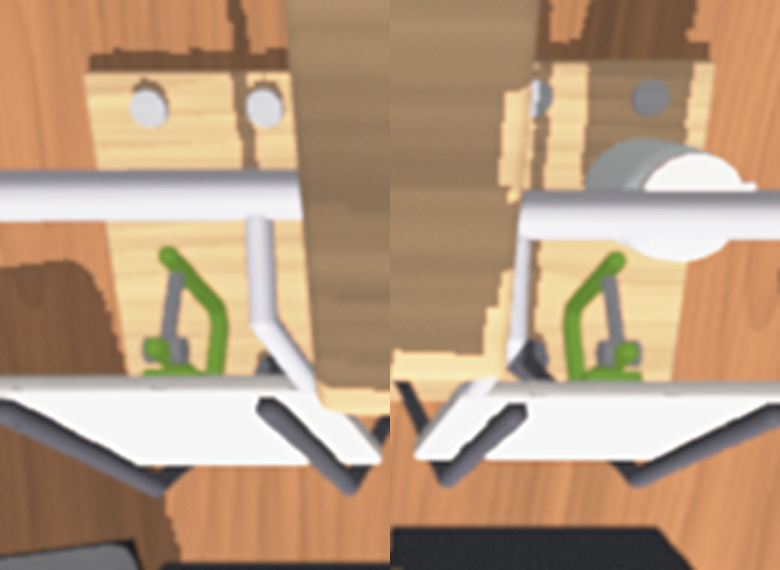

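Both crops show the hook cleanly. The nose tip is at full-image (148,160) in a and (402,174) in b, the foot corner at (163.7,180) and (387.7,189.7), and the shank top at (144.3,191) and (406,204.3).

```bash
cat >> h.py <<'E'
def hookframe(deg):
    ps=np.radians(deg);xs=np.array([-np.sin(ps),np.cos(ps),0]);Z=np.array([0,0,1.]);c,q=np.cos(np.radians(35)),np.sin(np.radians(35))
    H=np.c_[c*xs+q*Z,np.cross(Z,xs),c*Z-q*xs];return H,np.c_[-H[:,0],H[:,1],-H[:,2]]
E
python3 - <<'E'
from h import *
a=dict(np.load('pics/wa.npz'));b=dict(np.load('pics/wb.npz'))
# lime centroids
for c in(a,b):
    hsv=cv2.cvtColor(c['pixels'],cv2.COLOR_RGB2HSV);m=cv2.inRange(hsv,(33,110,50),(65,255,255));n,l,st,ce=cv2.connectedComponentsWithStats(m)
    for i in range(1,n):
        if st[i,4]>15: print(st[i],ce[i])
H,T=hookframe(2.4)
for n,(p,q),hc in[('tip',((148,160.3),(402,174)),(0,0,30)),('foot',((163.7,180),(387.7,189.7)),(0,0,-26)),('shank',((144.3,191),(406,204.3)),(36,0,30))]:
    X,e=tri((a,b),(p,q));print(n,X,e,'origin',X-H@np.array(hc)/1000)
# lamp/panel front-edge tilt: panel top edge
s=r.sense();R=np.array(s['ee_rot'])
# board in tool: blade edges seen in w2 (rows 212, ~60..62; cols)
E
```

```text
[145 157  23  42 252] [159.30555556 177.27777778]
[140 188  19  12  98] [147.        194.8877551]
[385 171  26  42 341] [394.52785924 196.09970674]
tip [0.52282671 0.21724443 0.25879144] [array([-0., -0.]), array([-0.,  0.])] origin [0.52210614 0.23443663 0.23421688]
foot [0.52129956 0.24688208 0.21956753] [array([-0.,  1.]), array([ 0.1, -1. ])] origin [0.52192406 0.23198217 0.24086548]
shank [0.5205834  0.24692265 0.2790182 ] [array([-0. ,  0.1]), array([ 0. , -0.1])] origin [0.52109772 0.23465124 0.23379488]
```

```bash
python3 - <<'E'
from h import *
b=dict(np.load('pics/wb.npz'));s=r.sense();R=np.array(s['ee_rot']);p=np.array(s['tcp_pos'])
K=b['camera_matrix'];Rc=b['R']@R;o=R.T@(-b['R'].T@b['t']-p)
def tool(u,v,z): d=Rc.T@np.linalg.inv(K)@[u,v,1];return 1000*(o+d*(z/1000-o[2])/d[2])
for n,q in dict(fl=(200,212),fr=(366,212),rl=(188,61),rr=(378,61),hl=(265,240),hr=(299,240)).items(): print(n,np.round(tool(*q,2),1))
print('eyefar wire row 340', tool(282,341,8),tool(282,347,8))
H,T=hookframe(2.4);O=np.array([.5218,.2345,.2345])
E0=np.array([-41,0,8])
tcp=lambda ex,ez:O+H@np.array([ex,0,ez])/1000-T@E0/1000
chain(p,R,[((.60,.12,.42),R),((.54,.03,.37),R@Ro.from_rotvec(.5*Ro.from_matrix(R.T@T).as_rotvec()).as_matrix()),(tcp(-60,100),T),(tcp(-4.5,60),T),(tcp(-4.5,44),T)])
for e in((-60,100),(-4.5,60),(-4.5,30)): print(tcp(*e))
E
```

```text
fl [ 32.6 -43.4   2. ]
fr [32.6 44.1  2. ]
rl [105.2 -43.1   2. ]
rr [105.2  43.5   2. ]
hl [16.6 -9.4  2. ]
hr [16.6  9.1  2. ]
eyefar wire row 340 [-55.37702607  -0.0855157    8.        ] [-60.02511844  -0.08122714   8.        ]
[116.4  64.7  30.1] [0. 0. 0.] rows>=2.7
[86.2 65.6 49.7] [ 0.0016 -0.3047  0.01  ] rows>=2.4
[-26.1   9.3 118.3] [ 0.0016 -0.3047  0.01  ] rows>=2.4
[-55.5   0.   40. ] [0. 0. 0.] rows>=1.4
[ 0.  0. 16.] [0. 0. 0.] rows>=0.3
[0.5278586 0.0899463 0.2650372]
[0.52499405 0.15829229 0.26410461]
[0.52427348 0.17548449 0.23953005]
```

Call:
servo_tool(commands=[[[1, 39, 22, 10, 0, 0, 0], [1, 78, 43, 20, 0, 0, 0], [1, 116, 65, 30, 0, 0, 0], [1, 145, 87, 47, 0, -0.1, 0.003], [1, 173, 109, 63, 0, -0.2, 0.006]]])

```text
time_s: 7.85
tcp_pos: [0.5578, 0.0607, 0.3865]
ee_rot: [[0.057, -0.998, -0.008], [-0.978, -0.057, 0.203], [-0.203, -0.003, -0.979]]
wrist_force: [0.7, -0.2, -0.8]
gripper_width: 0.223
gripper_force: 30.0
```

```bash
cat > plan.py <<'E'
from h import *
H,T=hookframe(2.4);O=np.array([.5218,.2345,.2345]);E0=np.array([-42.5,0,8])
tcp=lambda ex,ez,ey=0:O+H@np.array([ex,ey,ez])/1000-T@E0/1000
def now():
    s=r.sense();R=np.array(s['ee_rot']);p=np.array(s['tcp_pos'])
    print(s['time_s'],'eye in hook',np.round(1000*H.T@(p+R@E0/1000-O),1),'roterr',np.round(Ro.from_matrix(R.T@T).as_rotvec(),4),'F hook',np.round(H.T@s['wrist_force'],1),'w',round(s['gripper_width'],3));return p,R
E
python3 - <<'E'
from plan import *
p,R=now();chain(p,R,[(tcp(-60,100),T),(tcp(-4.5,60),T)])
E
```

```text
7.85 eye in hook [-20.4 -28.  200.8] roterr [ 0.003  -0.4067  0.0154] F hook [-0.7 -0.7 -0.5] w 0.223
[ -4.2  28.7 125.7] [ 0.003  -0.4067  0.0154] rows>=2.7
[-55.5   0.   40. ] [0. 0. 0.] rows>=1.4
```

Call:
servo_tool(commands=[[[1, 5, 6, 20, 0, -0.08, 0.003], [1, 8, 12, 45, 0, -0.16, 0.006], [1, 6, 18, 72, 0.001, -0.24, 0.009], [1, 2, 24, 100, 0.002, -0.32, 0.012], [1, -4, 29, 126, 0.003, -0.407, 0.0154]]])

```text
time_s: 8.35
tcp_pos: [0.5284, 0.0888, 0.2635]
ee_rot: [[0.033, -0.999, -0.023], [-0.819, -0.04, 0.572], [-0.573, -0.0, -0.82]]
wrist_force: [-0.4, -0.2, -1.6]
gripper_width: 0.222
gripper_force: 30.0
```

Call:
servo_tool(commands=[[[1, 0, 0, 0, 0, 0, 0], [1, 0, 0, 0, 0, 0, 0], [1, -18, 0, 13, 0, 0, 0], [1, -36, 0, 26, 0, 0, 0], [1, -55, 0, 40, 0, 0, 0]]])

```text
time_s: 8.85
tcp_pos: [0.528, 0.1572, 0.2641]
ee_rot: [[0.035, -0.999, -0.021], [-0.821, -0.041, 0.569], [-0.569, -0.002, -0.822]]
wrist_force: [-0.8, 0.7, -1.1]
gripper_width: 0.221
gripper_force: 30.0
```

Call:
servo_tool(commands=[[[1, 0, 0, 0, 0, 0, 0], [1, 0, 0, 0, 0, 0, 0], [1, 0, 0, 0, 0, 0, 0], [1, 0, 0, 0, 0, 0, 0], [1, 0, 0, 0, 0, 0, 0]]])

```text
time_s: 9.35
tcp_pos: [0.5272, 0.1556, 0.2611]
ee_rot: [[0.03, -0.999, -0.025], [-0.821, -0.039, 0.57], [-0.57, 0.004, -0.822]]
wrist_force: [0.9, 0.0, -1.1]
gripper_width: 0.229
gripper_force: 30.0
```

```bash
python3 - <<'E'
from plan import *
p,R=now();chain(p,R,[(tcp(-4.5,29),T)])
a=cap('scene','s3.png');b=cap('top','t3.png')
X=p+R@E0/1000
for c,n in((a,'s'),(b,'t')): print(n,'eye',proj(c,X),'tip',proj(c,O+H@np.array([0,0,.032])))
def crop(c,x,y,w,h,s): return cv2.resize(c['pixels'][y:y+h,x:x+w,::-1],(w*s,h*s),interpolation=cv2.INTER_CUBIC)
cv2.imwrite('pics/c3.png',np.hstack([crop(a,330,150,65,80,6),crop(b,165,150,65,80,6)]))
E
```

```text
9.35 eye in hook [-7.  -2.2 58.9] roterr [ 0.0012 -0.0042 -0.0044] F hook [-0.6 -0.9 -0.9] w 0.229
[-2.6  2.  30.1] [ 0.0012 -0.0042 -0.0044] rows>=0.6
s eye [356.9457301  194.26557732] tip [362.30107223 196.77515571]
t eye [208.52580995 178.95105306] tip [202.34145114 181.12192777]
```

View pics/c3.png

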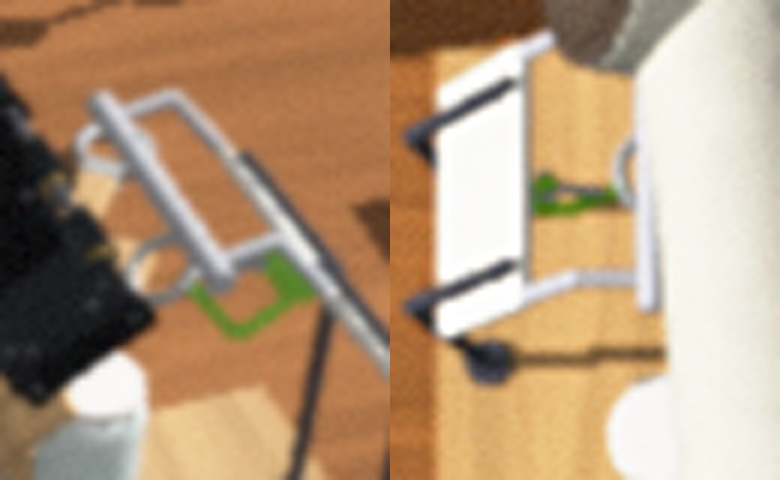

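The scene view puts the eye at (357.2,194.2), within 0.3 px of the prediction, and the nose tip at (363.3,197.5). Next I lower until the nose is in the hole, then touch the far wire to the nose to set x.

Call:
servo_tool(commands=[[[1, -1, 1, 8, 0, 0, 0], [1, -2, 2, 16, 0, 0, 0], [1, -2, 2, 24, 0, 0, 0], [1, -2, 2, 30, 0, 0, 0], [1, -2, 2, 30, 0, 0, 0]]])

```text
time_s: 9.95
tcp_pos: [0.5237, 0.1754, 0.2364]
ee_rot: [[0.03, -0.999, -0.028], [-0.821, -0.04, 0.57], [-0.57, 0.005, -0.822]]
wrist_force: [-0.4, -1.0, 0.3]
gripper_width: 0.226
gripper_force: 30.0
```

```bash
python3 -c "
from plan import *
now()"
```

```text
9.95 eye in hook [-4.9  0.4 27.4] roterr [ 0.0037 -0.0042 -0.0043] F hook [-0.7  0.5  0.8] w 0.226
```

Call:
servo_tool(commands=[[[1, 1, 0, 0, 0, 0, 0], [1, 2, 0, 0, 0, 0, 0], [1, 3, 0, 0, 0, 0, 0], [1, 4, 0, 0, 0, 0, 0], [1, 4, 0, 0, 0, 0, 0]]])

```text
time_s: 10.45
tcp_pos: [0.5243, 0.1714, 0.2351]
ee_rot: [[0.03, -0.999, -0.026], [-0.821, -0.039, 0.57], [-0.57, 0.004, -0.821]]
wrist_force: [-0.0, -0.7, -0.5]
gripper_width: 0.228
gripper_force: 30.0
```

```bash
python3 -c "
from plan import *
now()"
```

```text
10.45 eye in hook [-8.9  0.  28.6] roterr [ 0.0018 -0.0039 -0.0042] F hook [-0.9  0.  -0. ] w 0.228
```

Call:
servo_tool(commands=[[[1, 1, 0, 0, 0, 0, 0], [1, 2, 0, 0, 0, 0, 0], [1, 3, 0, 0, 0, 0, 0], [1, 4, 0, 0, 0, 0, 0], [1, 4, 0, 0, 0, 0, 0]]])

```text
time_s: 10.95
tcp_pos: [0.5244, 0.1686, 0.233]
ee_rot: [[0.031, -0.999, -0.026], [-0.82, -0.04, 0.57], [-0.571, 0.004, -0.821]]
wrist_force: [-0.5, 1.0, -0.4]
gripper_width: 0.223
gripper_force: 30.0
```

```bash
python3 -c "
from plan import *
now()"
```

```text
10.95 eye in hook [-12.4   0.   28.5] roterr [ 0.0018 -0.0032 -0.0039] F hook [ 0.6  0.5 -1. ] w 0.223
```

Call:
servo_tool(commands=[[[1, 1, 0, 0, 0, 0, 0], [1, 2, 0, 0, 0, 0, 0], [1, 2, 0, 0, 0, 0, 0], [1, 2, 0, 0, 0, 0, 0], [1, 2, 0, 0, 0, 0, 0]]])

```text
time_s: 11.45
tcp_pos: [0.5245, 0.1683, 0.2328]
ee_rot: [[0.032, -0.999, -0.025], [-0.819, -0.04, 0.572], [-0.573, 0.003, -0.82]]
wrist_force: [-0.7, 5.9, 3.2]
gripper_width: 0.225
gripper_force: 30.0
```

```bash
python3 -c "
from plan import *
now()"
```

```text
11.45 eye in hook [-12.8  -0.1  28.5] roterr [ 0.0014 -0.0009 -0.0027] F hook [ 6.6  0.4 -0.8] w 0.225
```

Call:
servo_tool(commands=[[[1, 1, 0, 0, 0, 0, 0], [1, 2, 0, 0, 0, 0, 0], [1, 2, 0, 0, 0, 0, 0], [1, 2, 0, 0, 0, 0, 0], [1, 2, 0, 0, 0, 0, 0]]])

```text
time_s: 11.95
tcp_pos: [0.5246, 0.1682, 0.2326]
ee_rot: [[0.033, -0.999, -0.025], [-0.817, -0.041, 0.575], [-0.575, 0.002, -0.818]]
wrist_force: [-1.9, 8.9, 5.5]
gripper_width: 0.224
gripper_force: 30.0
```

```bash
python3 -c "
from plan import *
now()"
```

```text
11.95 eye in hook [-12.9  -0.1  28.6] roterr [ 0.0009  0.002  -0.0016] F hook [10.5  1.5 -0.6] w 0.224
```

Call:
servo_tool(commands=[[[1, -4, 0, 0, 0, 0, 0], [1, -8, 0, 0, 0, 0, 0], [1, -10.7, 0, 0, 0, 0, 0], [1, -10.7, 0, 0, 0, 0, 0], [1, -10.7, 0, 0, 0, 0, 0]]])

```text
time_s: 12.45
tcp_pos: [0.5241, 0.1735, 0.2364]
ee_rot: [[0.03, -0.999, -0.026], [-0.821, -0.04, 0.569], [-0.57, 0.004, -0.822]]
wrist_force: [0.2, -0.1, -0.4]
gripper_width: 0.227
gripper_force: 30.0
```

```bash
python3 -c "
from plan import *
now()"
```

```text
12.45 eye in hook [-6.4  0.1 28.4] roterr [ 0.0022 -0.0044 -0.0043] F hook [-0.3 -0.2 -0.3] w 0.227
```

Call:
servo_tool(commands=[[[1, 0, 0, 4, 0, 0, 0], [1, 0, 0, 8, 0, 0, 0], [1, 0, 0, 12, 0, 0, 0], [1, 0, 0, 16, 0, 0, 0], [1, 0, 0, 20, 0, 0, 0]]])

```text
time_s: 12.95
tcp_pos: [0.5241, 0.1852, 0.2202]
ee_rot: [[0.031, -0.999, -0.025], [-0.821, -0.039, 0.57], [-0.57, 0.003, -0.822]]
wrist_force: [1.6, -2.9, 1.6]
gripper_width: 0.223
gripper_force: 30.0
```

```bash
python3 -c "
from plan import *
now();print(np.round(T.T@r.sense()['moment'],2))
a=cap('scene');cv2.imwrite('pics/c4.png',cv2.resize(a['pixels'][150:230,325:395,::-1],None,fx=7,fy=7,interpolation=cv2.INTER_CUBIC))"
```

```text
12.95 eye in hook [-6.2 -0.3  8.4] roterr [ 0.0009 -0.0042 -0.0037] F hook [-1.5 -1.4  3. ] w 0.223
[ 0.21  1.24 -0.  ]
```

View pics/c4.png

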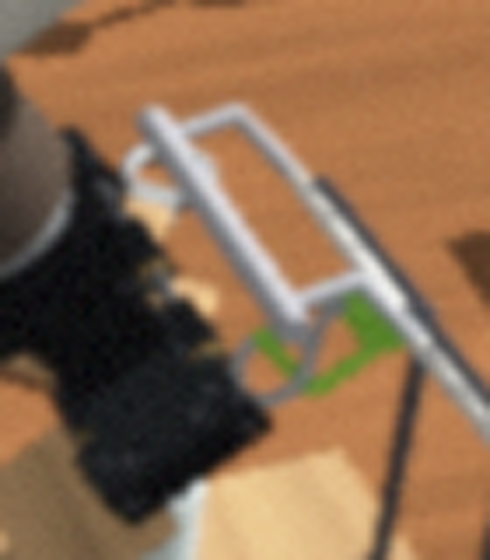

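The ring, at (270,368) in the crop, is around the green nose and pushes the gate with about 3 N. I continue down past the slip point.

Call:
servo_tool(commands=[[[1, 0, 0, 5, 0, 0, 0], [1, 0, 0, 10, 0, 0, 0], [1, 0, 0, 15, 0, 0, 0], [1, 0, 0, 19, 0, 0, 0], [1, 0, 0, 22, 0, 0, 0]]])

```text
time_s: 13.5
tcp_pos: [0.5225, 0.1984, 0.2014]
ee_rot: [[0.03, -0.999, -0.027], [-0.821, -0.04, 0.57], [-0.571, 0.005, -0.821]]
wrist_force: [0.1, 0.4, -0.5]
gripper_width: 0.228
gripper_force: 30.0
```

```bash
python3 -c "
from plan import *
now();print(np.round(T.T@r.sense()['moment'],2))
a=cap('scene');cv2.imwrite('pics/c5.png',cv2.resize(a['pixels'][150:230,325:395,::-1],None,fx=7,fy=7,interpolation=cv2.INTER_CUBIC))"
```

```text
13.5 eye in hook [ -6.1   0.6 -14.6] roterr [ 0.0035 -0.0035 -0.0043] F hook [-0.  -0.1 -0.7] w 0.228
[ 0.05  1.25 -0.02]
```

View pics/c5.png

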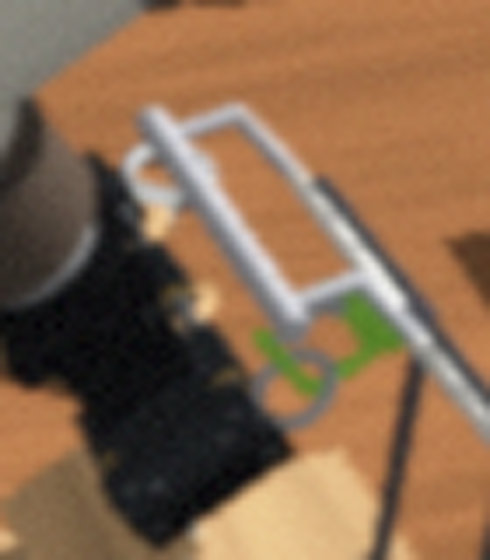

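The force fell to zero at z = −14.6 mm, and the ring now sits at the foot of the nose, so the gate has snapped past. I release, back off along the tool axis, and let the board settle.

Call:
servo_tool(commands=[[[0, 0, 0, 0, 0, 0, 0], [0, 0, 0, 0, 0, 0, 0], [0, 0, 0, 0, 0, 0, 0], [0, 0, 0, 0, 0, 0, 0], [0, 0, 0, 0, 0, 0, 0]]])

```text
time_s: 14.05
tcp_pos: [0.5231, 0.1977, 0.2024]
ee_rot: [[0.031, -0.999, -0.025], [-0.821, -0.04, 0.57], [-0.57, 0.003, -0.821]]
wrist_force: [0.8, 0.2, 0.2]
gripper_width: 0.59
gripper_force: 0.0
```

Call:
servo_tool(commands=[[[0, 0, 0, 0, 0, 0, 0], [0, 0, 0, 0, 0, 0, 0], [0, 0, 0, 0, 0, 0, 0], [0, 0, 0, 0, 0, 0, 0], [0, 0, 0, 0, 0, 0, 0]]])

```text
time_s: 14.55
tcp_pos: [0.5231, 0.1977, 0.2021]
ee_rot: [[0.03, -0.999, -0.026], [-0.821, -0.04, 0.57], [-0.57, 0.004, -0.821]]
wrist_force: [-0.4, -0.1, 0.2]
gripper_width: 0.984
gripper_force: 0.0
```

Call:
servo_tool(commands=[[[0, 3, 0, -15, 0, 0, 0], [0, 8, 0, -40, 0, 0, 0], [0, 20, 0, -75, 0, 0, 0], [0, 40, 0, -115, 0, 0, 0], [0, 60, 0, -155, 0, 0, 0]]])

```text
time_s: 15.05
tcp_pos: [0.5286, 0.0583, 0.2972]
ee_rot: [[0.032, -0.999, -0.025], [-0.821, -0.04, 0.569], [-0.57, 0.003, -0.822]]
wrist_force: [1.2, 0.9, -0.0]
gripper_width: 1.001
gripper_force: 0.0
```

Call:
servo_tool(commands=[[[0, 40, 0, -20, 0, 0, 0], [0, 80, 0, -40, 0, 0, 0], [0, 120, 0, -50, 0, 0, 0], [0, 150, 0, -50, 0, 0, 0], [0, 150, 0, -50, 0, 0, 0]]])

```text
time_s: 15.55
tcp_pos: [0.5338, -0.0948, 0.2484]
ee_rot: [[0.024, -0.999, -0.027], [-0.821, -0.035, 0.57], [-0.571, 0.009, -0.821]]
wrist_force: [-0.2, 0.6, -0.8]
gripper_width: 0.997
gripper_force: 0.0
```

Call:
servo_tool(commands=[[[0, 0, 0, 0, 0, 0, 0], [0, 0, 0, 0, 0, 0, 0], [0, 0, 0, 0, 0, 0, 0], [0, 0, 0, 0, 0, 0, 0], [0, 0, 0, 0, 0, 0, 0]]])

```text
time_s: 16.05
tcp_pos: [0.5348, -0.0908, 0.2514]
ee_rot: [[0.032, -0.999, -0.026], [-0.821, -0.041, 0.57], [-0.57, 0.003, -0.822]]
wrist_force: [-0.1, 0.8, 0.5]
gripper_width: 1.0
gripper_force: 0.0
```

Call:
servo_tool(commands=[[[0, 0, 0, 0, 0, 0, 0], [0, 0, 0, 0, 0, 0, 0], [0, 0, 0, 0, 0, 0, 0], [0, 0, 0, 0, 0, 0, 0], [0, 0, 0, 0, 0, 0, 0]]])

```text
time_s: 16.55
tcp_pos: [0.5348, -0.0915, 0.2507]
ee_rot: [[0.03, -0.999, -0.026], [-0.821, -0.04, 0.57], [-0.57, 0.004, -0.821]]
wrist_force: [-0.3, 0.2, -0.6]
gripper_width: 0.997
gripper_force: 0.0
```

Call:
servo_tool(commands=[[[0, 0, 0, 0, 0, 0, 0], [0, 0, 0, 0, 0, 0, 0], [0, 0, 0, 0, 0, 0, 0], [0, 0, 0, 0, 0, 0, 0], [0, 0, 0, 0, 0, 0, 0]]])

```text
time_s: 17.05
tcp_pos: [0.5348, -0.0914, 0.2507]
ee_rot: [[0.03, -0.999, -0.026], [-0.821, -0.04, 0.57], [-0.57, 0.004, -0.821]]
wrist_force: [-0.1, 0.4, 0.5]
gripper_width: 0.997
gripper_force: 0.0
```

Call:
servo_tool(commands=[[[0, 0, 0, 0, 0, 0, 0], [0, 0, 0, 0, 0, 0, 0], [0, 0, 0, 0, 0, 0, 0], [0, 0, 0, 0, 0, 0, 0], [0, 0, 0, 0, 0, 0, 0]]])

```text
time_s: 17.55
tcp_pos: [0.5348, -0.0914, 0.2508]
ee_rot: [[0.031, -0.999, -0.026], [-0.821, -0.04, 0.57], [-0.57, 0.004, -0.821]]
wrist_force: [0.4, -0.6, 0.7]
gripper_width: 0.999
gripper_force: 0.0
```

Call:
servo_tool(commands=[[[0, 0, 0, 0, 0, 0, 0], [0, 0, 0, 0, 0, 0, 0], [0, 0, 0, 0, 0, 0, 0], [0, 0, 0, 0, 0, 0, 0], [0, 0, 0, 0, 0, 0, 0]]])

```text
time_s: 18.05
tcp_pos: [0.5348, -0.0914, 0.2508]
ee_rot: [[0.031, -0.999, -0.026], [-0.821, -0.04, 0.57], [-0.57, 0.004, -0.821]]
wrist_force: [-0.0, 1.1, -0.7]
gripper_width: 0.999
gripper_force: 0.0
```

Call:
servo_tool(commands=[[[0, 0, 0, 0, 0, 0, 0], [0, 0, 0, 0, 0, 0, 0], [0, 0, 0, 0, 0, 0, 0], [0, 0, 0, 0, 0, 0, 0], [0, 0, 0, 0, 0, 0, 0]]])

```text
time_s: 18.55
tcp_pos: [0.5348, -0.0914, 0.2508]
ee_rot: [[0.03, -0.999, -0.026], [-0.821, -0.04, 0.57], [-0.57, 0.004, -0.821]]
wrist_force: [-0.8, 0.2, 0.9]
gripper_width: 1.002
gripper_force: 0.0
```

Call:
servo_tool(commands=[[[0, 0, 0, 0, 0, 0, 0], [0, 0, 0, 0, 0, 0, 0], [0, 0, 0, 0, 0, 0, 0], [0, 0, 0, 0, 0, 0, 0], [0, 0, 0, 0, 0, 0, 0]]])

```text
time_s: 19.05
tcp_pos: [0.5348, -0.0914, 0.2508]
ee_rot: [[0.03, -0.999, -0.026], [-0.821, -0.04, 0.57], [-0.57, 0.004, -0.821]]
wrist_force: [0.1, 0.5, 0.5]
gripper_width: 0.998
gripper_force: 0.0
```

Call:
servo_tool(commands=[[[0, 0, 0, 0, 0, 0, 0], [0, 0, 0, 0, 0, 0, 0], [0, 0, 0, 0, 0, 0, 0], [0, 0, 0, 0, 0, 0, 0], [0, 0, 0, 0, 0, 0, 0]]])

```text
time_s: 19.55
tcp_pos: [0.5348, -0.0914, 0.2508]
ee_rot: [[0.03, -0.999, -0.026], [-0.821, -0.04, 0.57], [-0.57, 0.004, -0.821]]
wrist_force: [-0.2, 0.1, 0.3]
gripper_width: 1.002
gripper_force: 0.0
```

```bash
python3 - <<'E'
from plan import *
ims=[r.capture('scene')['pixels'] for _ in range(3)]
print(r.sense()['time_s'],[np.abs(ims[0][160:260,320:410].astype(int)-i[160:260,320:410]).mean() for i in ims[1:]])
cv2.imwrite('pics/c6.png',cv2.resize(ims[0][150:270,310:430,::-1],None,fx=5,fy=5,interpolation=cv2.INTER_CUBIC))
E
```

```text
19.7 [np.float64(3.1924814814814817), np.float64(4.415814814814815)]
```

View pics/c6.png

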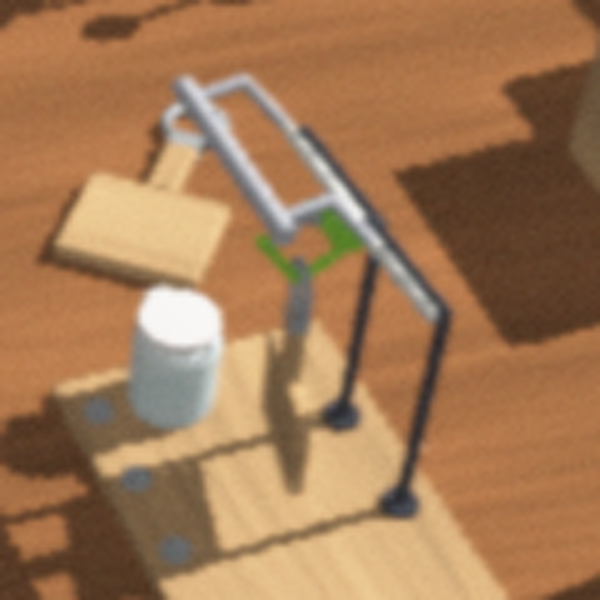

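The board hangs from the foot of the hook at crop (297,300), still swinging. I wait longer, then check for stillness numerically.

Call:
servo_tool(commands=[[[0, 0, 0, 0, 0, 0, 0], [0, 0, 0, 0, 0, 0, 0], [0, 0, 0, 0, 0, 0, 0], [0, 0, 0, 0, 0, 0, 0], [0, 0, 0, 0, 0, 0, 0]]])

```text
time_s: 20.2
tcp_pos: [0.5348, -0.0914, 0.2508]
ee_rot: [[0.03, -0.999, -0.026], [-0.821, -0.04, 0.57], [-0.57, 0.004, -0.821]]
wrist_force: [0.3, 0.7, -0.5]
gripper_width: 1.002
gripper_force: 0.0
```

Call:
servo_tool(commands=[[[0, 0, 0, 0, 0, 0, 0], [0, 0, 0, 0, 0, 0, 0], [0, 0, 0, 0, 0, 0, 0], [0, 0, 0, 0, 0, 0, 0], [0, 0, 0, 0, 0, 0, 0]]])

```text
time_s: 20.7
tcp_pos: [0.5348, -0.0914, 0.2508]
ee_rot: [[0.03, -0.999, -0.026], [-0.821, -0.04, 0.57], [-0.57, 0.004, -0.821]]
wrist_force: [-0.2, -0.8, 0.3]
gripper_width: 1.002
gripper_force: 0.0
```

Call:
servo_tool(commands=[[[0, 0, 0, 0, 0, 0, 0], [0, 0, 0, 0, 0, 0, 0], [0, 0, 0, 0, 0, 0, 0], [0, 0, 0, 0, 0, 0, 0], [0, 0, 0, 0, 0, 0, 0]]])

```text
time_s: 21.2
tcp_pos: [0.5347, -0.0914, 0.2508]
ee_rot: [[0.03, -0.999, -0.026], [-0.821, -0.04, 0.57], [-0.57, 0.004, -0.821]]
wrist_force: [-0.1, -0.1, 0.0]
gripper_width: 1.002
gripper_force: 0.0
```

Call:
servo_tool(commands=[[[0, 0, 0, 0, 0, 0, 0], [0, 0, 0, 0, 0, 0, 0], [0, 0, 0, 0, 0, 0, 0], [0, 0, 0, 0, 0, 0, 0], [0, 0, 0, 0, 0, 0, 0]]])

```text
time_s: 21.7
tcp_pos: [0.5348, -0.0914, 0.2508]
ee_rot: [[0.031, -0.999, -0.026], [-0.821, -0.04, 0.57], [-0.57, 0.004, -0.821]]
wrist_force: [-0.1, 0.2, 0.5]
gripper_width: 1.002
gripper_force: 0.0
```

Call:
servo_tool(commands=[[[0, 0, 0, 0, 0, 0, 0], [0, 0, 0, 0, 0, 0, 0], [0, 0, 0, 0, 0, 0, 0], [0, 0, 0, 0, 0, 0, 0], [0, 0, 0, 0, 0, 0, 0]]])

```text
time_s: 22.2
tcp_pos: [0.5348, -0.0914, 0.2507]
ee_rot: [[0.03, -0.999, -0.026], [-0.821, -0.04, 0.57], [-0.57, 0.004, -0.821]]
wrist_force: [0.3, -0.2, -0.6]
gripper_width: 1.004
gripper_force: 0.0
```

Call:
servo_tool(commands=[[[0, 0, 0, 0, 0, 0, 0], [0, 0, 0, 0, 0, 0, 0], [0, 0, 0, 0, 0, 0, 0], [0, 0, 0, 0, 0, 0, 0], [0, 0, 0, 0, 0, 0, 0]]])

```text
time_s: 22.7
tcp_pos: [0.5348, -0.0914, 0.2507]
ee_rot: [[0.03, -0.999, -0.026], [-0.821, -0.04, 0.57], [-0.57, 0.004, -0.821]]
wrist_force: [1.4, -0.2, 1.1]
gripper_width: 0.998
gripper_force: 0.0
```

Call:
servo_tool(commands=[[[0, 0, 0, 0, 0, 0, 0], [0, 0, 0, 0, 0, 0, 0], [0, 0, 0, 0, 0, 0, 0], [0, 0, 0, 0, 0, 0, 0], [0, 0, 0, 0, 0, 0, 0]]])

```text
time_s: 23.2
tcp_pos: [0.5348, -0.0914, 0.2508]
ee_rot: [[0.031, -0.999, -0.026], [-0.821, -0.04, 0.57], [-0.57, 0.004, -0.821]]
wrist_force: [-0.1, 0.3, 0.1]
gripper_width: 1.002
gripper_force: 0.0
```

Call:
servo_tool(commands=[[[0, 0, 0, 0, 0, 0, 0], [0, 0, 0, 0, 0, 0, 0], [0, 0, 0, 0, 0, 0, 0], [0, 0, 0, 0, 0, 0, 0], [0, 0, 0, 0, 0, 0, 0]]])

```text
time_s: 23.7
tcp_pos: [0.5348, -0.0914, 0.2508]
ee_rot: [[0.03, -0.999, -0.026], [-0.821, -0.04, 0.57], [-0.57, 0.004, -0.821]]
wrist_force: [0.3, -0.3, -0.3]
gripper_width: 0.999
gripper_force: 0.0
```

Call:
servo_tool(commands=[[[0, 0, 0, 0, 0, 0, 0], [0, 0, 0, 0, 0, 0, 0], [0, 0, 0, 0, 0, 0, 0], [0, 0, 0, 0, 0, 0, 0], [0, 0, 0, 0, 0, 0, 0]]])

```text
time_s: 24.2
tcp_pos: [0.5348, -0.0914, 0.2508]
ee_rot: [[0.031, -0.999, -0.026], [-0.821, -0.04, 0.57], [-0.57, 0.004, -0.821]]
wrist_force: [0.5, 0.3, -0.3]
gripper_width: 1.003
gripper_force: 0.0
```

Call:
servo_tool(commands=[[[0, 0, 0, 0, 0, 0, 0], [0, 0, 0, 0, 0, 0, 0], [0, 0, 0, 0, 0, 0, 0], [0, 0, 0, 0, 0, 0, 0], [0, 0, 0, 0, 0, 0, 0]]])

```text
time_s: 24.7
tcp_pos: [0.5348, -0.0914, 0.2508]
ee_rot: [[0.03, -0.999, -0.026], [-0.821, -0.04, 0.57], [-0.57, 0.004, -0.821]]
wrist_force: [-0.3, -0.1, -1.1]
gripper_width: 1.0
gripper_force: 0.0
```

Call:
servo_tool(commands=[[[0, 0, 0, 0, 0, 0, 0], [0, 0, 0, 0, 0, 0, 0], [0, 0, 0, 0, 0, 0, 0], [0, 0, 0, 0, 0, 0, 0], [0, 0, 0, 0, 0, 0, 0]]])

```text
time_s: 25.2
tcp_pos: [0.5348, -0.0914, 0.2508]
ee_rot: [[0.03, -0.999, -0.026], [-0.821, -0.04, 0.57], [-0.57, 0.004, -0.821]]
wrist_force: [0.0, 0.4, -0.9]
gripper_width: 1.0
gripper_force: 0.0
```

Call:
servo_tool(commands=[[[0, 0, 0, 0, 0, 0, 0], [0, 0, 0, 0, 0, 0, 0], [0, 0, 0, 0, 0, 0, 0], [0, 0, 0, 0, 0, 0, 0], [0, 0, 0, 0, 0, 0, 0]]])

```text
time_s: 25.7
tcp_pos: [0.5348, -0.0914, 0.2508]
ee_rot: [[0.03, -0.999, -0.026], [-0.821, -0.04, 0.57], [-0.57, 0.004, -0.821]]
wrist_force: [0.1, -0.6, -0.8]
gripper_width: 1.001
gripper_force: 0.0
```

```bash
python3 - <<'E'
from plan import *
ims=[r.capture('scene')['pixels'].astype(float) for _ in range(14)]
f=lambda i,j,y,x:round(np.abs(cv2.blur(ims[i],(3,3))-cv2.blur(ims[j],(3,3)))[y:y+100,x:x+90].max(),1)
print(r.sense()['time_s']);
for j in (1,3,5,7,9,11,13): print(j,'hook region',f(0,j,160,320),'static region',f(0,j,220,200))
E
```

```text
26.4
1 hook region 3.8 static region 3.9
3 hook region 4.1 static region 3.8
5 hook region 4.2 static region 4.1
7 hook region 3.3 static region 4.2
9 hook region 3.7 static region 4.2
11 hook region 4.0 static region 4.4
13 hook region 3.6 static region 3.8
```

```bash
python3 -c "
from station import r
print(r.finish_job())"
```

```text
the job is handed in; nothing more can be done
None
```

I handed the job in with the small birch board hanging still on the lime green hook, gripper clear. No verdict came back, and I inferred the gate had snapped shut from the push force falling to zero, without seeing it.

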